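# Find the pot with the steel standard by its weight and hold it up

### The job

One of the two identical lidded pots in the metal rack contains the steel standard, the other only an empty plastic insert: lift each one right out of its pocket by its lid knob to feel which is heavier, and stand the lighter one back in a pocket of the rack, fully down. Finish holding the heavier pot up in the gripper, about 10 cm or more clear above the rack, upright and still; the program ends while holding it, so do not put it down again. Keep both pots upright throughout and leave the beaker, the conical flask and the roll of tape alone.

Things in the scene. Friction and masses are not known exactly. Their poses are not given: they have to be found in the camera images.
- pot_a: One of two identical opaque white pots with fixed grey lid, standing in the rack. Body 56 mm across, 50 high; lid skirt 60 across up to 59; round grip knob 28 across, from 64 to 92 mm above the base. Origin: centre of the underside, z up. Either may be the heavy one: that has a loose steel cylinder inside (0.45 to 0.63 kg in all), the other a plastic one (0.155 kg). Nothing outside shows which.
- pot_b: One of two identical opaque white pots with fixed grey lid, standing in the rack. Body 56 mm across, 50 high; lid skirt 60 across up to 59; round grip knob 28 across, from 64 to 92 mm above the base. Origin: centre of the underside, z up. Either may be the heavy one: that has a loose steel cylinder inside (0.45 to 0.63 kg in all), the other a plastic one (0.155 kg). Nothing outside shows which.
- rack: Fixed aluminium block, 90 (x) x 210 (y) x 36 (z) mm, with two round pockets 62 mm across and 25 deep, chamfered 3 mm, at y = +55 and -55 mm; 3 mm of play round a pot. A seated pot's base is 11 mm above the worktop, its knob 75 to 103 mm. Origin: centre of the underside, y along its length; turned up to 0.5 rad from square to the robot.
- beaker: Bystander, to be left alone: glass beaker, 59 x 65 x 69 mm, left of the rack. Origin at the centre of its underside.
- conical_flask: Bystander, to be left alone: conical glass flask, 65 mm across, 106 mm high, behind and right of the rack. Origin at the centre of its underside.
- tape_roll: Bystander, to be left alone: flat roll of tape, 74 mm across, 19 mm high, right of the rack. Origin at the centre of its underside.
There are look-alikes about, which are no part of the job. Leave any pink or turquoise look-alike of the pot_a alone.

How it is judged:
On the way, in this order (a step that is already met when the one before it is completed fails the run):
1. the lighter pot has been lifted clear of its pocket while the heavier one stood in the rack (((z of pot_a in the frame of rack above 0.04 m and contact force between pot_a and rack below 0.05 N and contact force between pot_b and rack above 3.3 N and contact force between pot_a and the fingers above 0.5 N) or (z of pot_b in the frame of rack above 0.04 m and contact force between pot_b and rack below 0.05 N and contact force between pot_a and rack above 3.3 N and contact force between pot_b and the fingers above 0.5 N))), for 0.2 s.
2. the lighter pot has been put back: both pots stand in the rack's pockets, let go (z of pot_a in the frame of rack between 0.007 and 0.016 m and angle between each of pot_a, pot_b's own z axis and vertical below 0.1 rad and z of pot_b in the frame of rack between 0.007 and 0.016 m and contact force between each of pot_a, pot_b and rack above 0.7 N and contact force between each of pot_a, pot_b and the fingers below 0.05 N), for 0.1 s.
At the end, for the whole second after the job is handed in: The heavier pot is gripped, base 74 mm or more above the rack's top, axis within 130 mm of the rack's middle, upright within 0.12 rad, still (20 mm/s, 0.15 rad/s), touching no rack or pot; the lighter (load under 3 N) stands let go in a pocket, within 5 mm of its floor and 0.1 rad of upright (((z of pot_a in the frame of rack above 0.11 m and horizontal distance between pot_a and rack below 0.13 m and angle between pot_a's own z axis and vertical below 0.12 rad and linear speed of each of pot_a, pot_b below 0.02 m/s and angular speed of pot_a below 0.15 rad/s and contact force between pot_a and the fingers above 1 N and contact force between pot_a and rack below 0.05 N and contact force between pot_a and pot_b below 0.05 N and z of pot_b in the frame of rack between 0.007 and 0.016 m and angle between pot_b's own z axis and vertical below 0.1 rad and contact force between pot_b and rack between 0.7 and 3 N and contact force between pot_b and the fingers below 0.05 N) or (z of pot_b in the frame of rack above 0.11 m and horizontal distance between pot_b and rack below 0.13 m and angle between pot_b's own z axis and vertical below 0.12 rad and linear speed of each of pot_b, pot_a below 0.02 m/s and angular speed of pot_b below 0.15 rad/s and contact force between pot_b and the fingers above 1 N and contact force between pot_b and rack below 0.05 N and contact force between pot_b and pot_a below 0.05 N and z of pot_a in the frame of rack between 0.007 and 0.016 m and angle between pot_a's own z axis and vertical below 0.1 rad and contact force between pot_a and rack between 0.7 and 3 N and contact force between pot_a and the fingers below 0.05 N))); the arm keeps its last pose, push and grip.
It fails at once if a pot tipped by more than 0.45 rad (angle between any of pot_a, pot_b's own z axis and vertical above 0.45 rad).
It fails at once if the beaker was moved by more than 15 mm (distance of beaker from where it was at the start of the episode above 0.015 m).
It fails at once if the conical flask was moved by more than 15 mm (distance of conical_flask from where it was at the start of the episode above 0.015 m).
It fails at once if the roll of tape was moved by more than 15 mm (distance of tape_roll from where it was at the start of the episode above 0.015 m).
It also fails if it takes over 72 s, if anything falls off the work surface, if the arm or the gripper's body presses on something with over 40 N, if the wrist force passes 120 N, or if a joint passes its speed limit or range.

### The arm

A 6-joint arm with a two-finger parallel gripper is mounted at the origin on a cart in front of the work surface, level with it; the furniture and walls round the work are solid. World frame = base frame: x ahead of the robot, y to its left, z up, the work surface at z = 0. Lengths are in m, angles in rad, forces in N, time in s.
With the tool pointing down it reaches from about 0.275 to 0.825 m from the base axis. Payload 4.9 kg.
Tool frame: the origin (TCP) lies midway between the tips of the shut fingers; the grasp point (between the pads) lies 19 mm behind it (grip_point_offset is the distance from the TCP to the grasp point, in m); z points along the fingers, y is the line along which they close (so a half turn about z gives the same grasp; the last joint's range is limited). The gripper opens to 85 mm and grips with 20 to 120 N. Pads are 22 mm wide; open, the fingers measure 114 mm over their backs; the gripper's body (76 mm by 85 mm) begins 54 mm behind the grasp point. The pads swing forward as they close: fully open they stand 13 mm farther back than shut.
Start: joints at [-1.397, 0.326, -0.193, 1.052, 0, 1.437], TCP at [0.167, -0.524, 0.231] pointing down, gripper open.
Joint ranges: [-2.65, 2.65], [-0.97, 1.79], [-1.3, 1.35], [-1.93, 2.1], [-1.47, 1.37], [-3.14, 3.14]. Speed limits (rad/s): [2.57, 2.57, 3.14, 3.14, 3.14, 3.14].

### API

Orientations are given as a rotation vector (axis times angle).
In Python, from cell import * gives the robot as it stands. Calls block until the motion is done:
- movep(position, orientation): joint-space move of the TCP to a pose.
- move_l(position, velocity=0.15, rot=None, until_force=None): straight line of the TCP; rot=None keeps the orientation; velocity is the mean speed in m/s. With until_force (N) it stops when the force on the tool has changed by that much, and returns True; else False.
- set_joints(angles): joint-space move.
- let_go() and grab(newtons=None): open the fingers fully, or close them until they stop; newtons is the grip in N (None keeps the last).
- sleep(seconds).
- ik(position, orientation): joint angles nearest the present ones, or None.
- get_state(): the state.
- grab_frame(name): name is "scene" or "top" or "wrist"; returns a dict with "img" (480x640x3 uint8, red, green, blue), "fx", "fy", "cx", "cy" (pixels), "cam_to_world" (4x4, takes a point from camera to world coordinates); the wrist camera has in their place "T_tool_cam" (4x4, takes a point from camera to tool coordinates, whose origin is the TCP and whose axes are the flange's). Camera axes: x right, y down, z forward; pixel columns grow to the right and rows downward; lengths in m; the calibration is good to about 2 mm. A picture is of the moment at which its call begins: read the wrist's pose just before it. There is no depth.
A pose or a line that the arm cannot do raises MotionError and nothing moves.
- sign_off(): hands the job in; it is judged then, once.
Trained networks look in the newest picture that a camera, given by its name, has taken for a name from the list of things; names that differ only in an ending like _2 or _b are one class to them, and where a whole thing is asked for, a point or a joint stands for the part that bears it (a point fixed in the world has none). Each returns a list of dicts, best first, with "score" (0 to 1); they miss things now and then, are a little off and sometimes report something else, mostly with a low value. They report only what shows in the picture. A call takes as long as a camera call. They do not tell look-alikes from the thing itself.
- spot_in(camera, name): "centre" ([column, row] in pixels, amid what is visible of it).
- silhouettes(camera, name): "mask" (480x640 bool, what is visible of it) and "centre" ([column, row] in pixels, amid what is visible of it).
- tip_of(camera, name): "centre" ([column, row] in pixels: a listed point, or the origin of a listed thing).
The state is a dict: "clock": time; "q": joint angles; "joint_velocities": joint speeds; "tau": joint torques, N m; "position": TCP position; "eef_rot": TCP orientation; "contact_force": force on the tool from outside, world axes, zero at the start; "wrist_torque": the same for the moment, N m; "finger_gap": opening from 0.0 (shut) to 1.0 (fully open); "grasp_force": force on a finger pad.
Only numpy, scipy, OpenCV 4.12 (cv2) and the standard library are available. Lean on these libraries where they do the work, as an engineer would, in place of code of your own. Each camera call takes 0.05 s, during which the arm holds its last target. There are 200 camera calls.

## Working session

There is one attempt and no reset: what is moved stays moved. The work goes in short steps, each a Python script; the robot and the scene stay as the last script left them, time stands still between calls to the robot, and variables do not carry over. Pictures are saved under pics/ and viewed, at most 10 in all, crops included, and the job is handed in when it is done.

```bash
ls; mkdir -p pics
python3 - <<'E'
from cell import *
import cv2,numpy as np
s=get_state();print(s)
ims=[]
for c in("scene","top"):
    f=grab_frame(c);ims.append(f["img"])
    print(c,f["fx"],f["cx"],f["cy"],np.round(f["cam_to_world"],3).tolist())
    for n in("pot_a","rack","beaker","conical_flask","tape_roll"):
        print(n,[(np.round(d["centre"]).tolist(),round(d["score"],2)) for d in spot_in(c,n)], [(np.round(d["centre"]).tolist(),round(d["score"],2)) for d in tip_of(c,n)])
    cv2.imwrite(f"pics/{c}.png",f["img"][:,:,::-1])
E
```

```text
pics
{'clock': 0.0, 'q': array([-1.39723744e+00,  3.26959495e-01, -1.93584439e-01,  1.05196325e+00,
       -9.84553870e-06,  1.43661168e+00]), 'joint_velocities': array([ 0.00194575, -0.0003683 ,  0.00026082, -0.00083154,  0.00240321,
        0.00140845]), 'tau': array([ 9.86735649e-04, -4.43399298e+01,  2.62436414e+01,  1.54661830e-02,
        1.00468289e-04, -3.68377755e-06]), 'position': array([ 0.16651702, -0.52359099,  0.2304931 ]), 'eef_rot': array([-3.10278485e+00, -4.81234994e-01,  6.83291643e-05]), 'contact_force': array([ 0.36181966, -1.22903776,  0.22092883]), 'wrist_torque': array([-0.02886637,  0.07027208, -0.02379985]), 'grasp_force': 0.0, 'finger_gap': 1.0029188164374452}
scene 532.1816021381621 327.54861835594954 242.57583494835245 [[-0.793, -0.477, 0.379, 0.077], [-0.609, 0.62, -0.494, 0.536], [0.001, -0.623, -0.782, 0.965], [0.0, 0.0, 0.0, 1.0]]
pot_a [([232.0, 287.0], 0.86), ([302.0, 280.0], 0.83), ([331.0, 244.0], 0.83), ([267.0, 250.0], 0.77), ([361.0, 310.0], 0.66)] [([359.0, 319.0], 0.98), ([302.0, 292.0], 0.87), ([269.0, 259.0], 0.86), ([332.0, 258.0], 0.69), 
[... 265 characters left out ...]
.0, 292.0], 0.43)]
top 595.4807287213581 315.58275028531864 237.7078536913944 [[0.021, -0.983, 0.185, 0.304], [-1.0, -0.02, 0.005, -0.038], [-0.002, -0.185, -0.983, 1.348], [0.0, 0.0, 0.0, 1.0]]
pot_a [([228.0, 210.0], 0.98), ([278.0, 318.0], 0.87), ([267.0, 259.0], 0.77), ([318.0, 256.0], 0.67), ([281.0, 207.0], 0.66)] [([270.0, 262.0], 0.85), ([317.0, 258.0], 0.77), ([229.0, 216.0], 0.72), ([282.0, 210.0], 0.66), ([279.0, 321.0], 0.61)]
rack [([294.0, 262.0], 0.55)] [([293.0, 260.0], 0.71)]
beaker [([184.0, 241.0], 0.96)] [([186.0, 244.0], 0.81), ([318.0, 261.0], 0.25)]
conical_flask [([423.0, 169.0], 0.6)] [([422.0, 173.0], 0.63)]
tape_roll [([468.0, 223.0], 0.67)] [([473.0, 218.0], 0.7)]
```

View pics/scene.png

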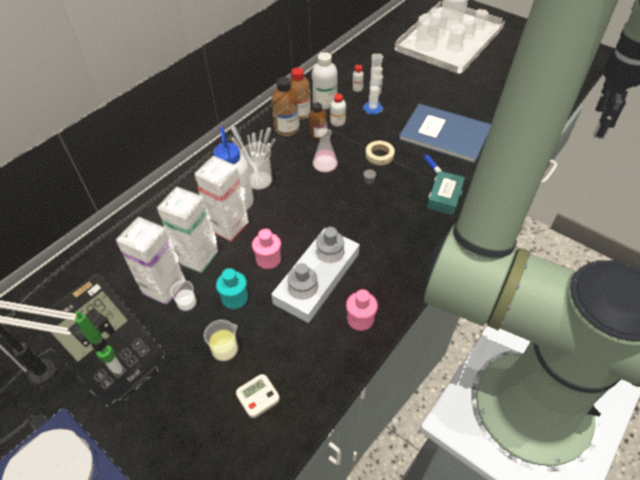

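View pics/top.png

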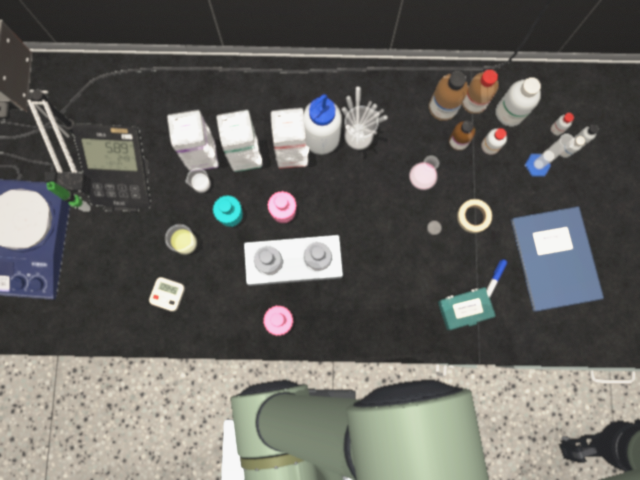

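The scene view shows the two grey-lidded pots at (302,280) and (331,244), and the top view at (267,258) and (318,255). They sit in the white rack, with pink and turquoise look-alikes around it. Next I'll localise them and go above one for a close look.

```bash
cat > h.py <<'E'
from cell import *
import numpy as np, cv2
from scipy.spatial.transform import Rotation as R
def down(th):  # closing line (tool y) along angle th in world
    y=np.array([np.cos(th),np.sin(th),0]);z=np.array([0,0,-1.])
    return R.from_matrix(np.c_[np.cross(y,z),y,z]).as_rotvec()
def onplane(f,T,uv,z):
    d=T[:3,:3]@[(uv[0]-f["cx"])/f["fx"],(uv[1]-f["cy"])/f["fy"],1]
    return T[:3,3]+d*(z-T[2,3])/d[2]
def toolT(s):
    T=np.eye(4);T[:3,:3]=R.from_rotvec(s["eef_rot"]).as_matrix();T[:3,3]=s["position"];return T
E
python3 - <<'E'
from h import *
for c in("scene","top"):
    f=grab_frame(c)
    print(c,[np.round(onplane(f,f["cam_to_world"],d["centre"],.011)[:2],3).tolist() for d in tip_of(c,"pot_a")],
      [np.round(onplane(f,f["cam_to_world"],d["centre"],.055)[:2],3).tolist() for d in spot_in(c,"pot_a")])
    # rack angle
    m=silhouettes(c,"rack")
    if m: 
        ct=max(cv2.findContours(m[0]["mask"].astype(np.uint8),0,1)[0],key=cv2.contourArea)
        P=np.array([onplane(f,f["cam_to_world"],p[0],.036)[:2]for p in ct],np.float32);print(cv2.minAreaRect(P))
    for n in("beaker","conical_flask","tape_roll"):print(n,[np.round(onplane(f,f["cam_to_world"],d["centre"],.0)[:2],3).tolist() for d in tip_of(c,n)])
q=get_state()["q"]
for th in (0,np.pi/2,-np.pi/2,np.pi):
    print(th,ik([.34,.0,.25],down(th)))
E
```

```text
scene [[0.614, 0.056], [0.502, -0.032], [0.604, 0.167], [0.503, 0.071], [0.36, 0.049], [0.704, -0.278]] [[0.616, 0.056], [0.503, 0.067], [0.506, -0.037], [0.605, 0.169], [0.36, 0.051]]
((0.49696817994117737, 0.0258965864777565), (0.10431988537311554, 0.22975791990756989), 6.691308498382568)
beaker [[0.537, 0.264]]
conical_flask [[0.546, 0.265], [0.714, -0.282]]
tape_roll [[0.624, -0.406]]
top [[0.499, 0.062], [0.375, 0.046], [0.603, 0.171], [0.618, 0.054], [0.507, -0.037]] [[0.368, 0.048], [0.607, 0.163], [0.499, 0.072], [0.505, -0.036], [0.612, 0.054]]
((0.49880868196487427, 0.0194273442029953), (0.09403438866138458, 0.20816734433174133), 5.6630096435546875)
beaker [[0.539, 0.263]]
conical_flask [[0.715, -0.275]]
tape_roll [[0.605, -0.39]]
0 [-0.21819788 -0.08979325 -0.62524626  1.03534332  0.          1.35259844]
1.5707963267948966 [-0.21819788 -0.08979325 -0.62524626  1.03534332  0.         -0.21819788]
-1.5707963267948966 [-0.21819788 -0.08979325 -0.62524626  1.03534332  0.          2.92339477]
3.141592653589793 [-0.21819788 -0.08979325 -0.62524626  1.03534332  0.         -1.78899421]
```

Run:
```python
from h import *
movep([.50,.018,.30],down(.08)); sleep(.3)
s=get_state(); f=grab_frame("wrist"); T=toolT(s)@f["T_tool_cam"]
print(s["clock"],s["position"],np.round(T,3).tolist(),f["fx"])
cv2.imwrite("pics/w1.png",f["img"][:,:,::-1])
for d in silhouettes("wrist","pot_a"): print(d["score"],d["centre"],onplane(f,T,d["centre"],.085)[:2])
for d in tip_of("wrist","pot_a"): print("tip",d["score"],d["centre"],onplane(f,T,d["centre"],.011)[:2])
```

```text
4.3833 [0.50003272 0.01758633 0.29992206] [[0.997, 0.075, 0.024, 0.494], [0.079, -0.946, -0.314, 0.101], [-0.001, 0.315, -0.949, 0.443], [0.0, 0.0, 0.0, 1.0]] 415.27317166570094
0.92 [441.9, 172.1] [0.60878357 0.05326203]
0.79 [313.1, 131.5] [0.49557834 0.07828541]
0.76 [315.8, 249.0] [ 0.50623785 -0.02528517]
0.57 [451.0, 34.4] [0.59696766 0.15985816]
tip 0.89 [435.3, 41.0] [0.60448766 0.16534185]
tip 0.87 [425.9, 166.8] [0.61503518 0.04757063]
tip 0.84 [315.1, 128.1] [0.4976433  0.07711328]
tip 0.72 [186.3, 147.6] [0.36817762 0.04759719]
tip 0.7 [311.4, 234.6] [ 0.50263187 -0.03509953]
```

View pics/w1.png

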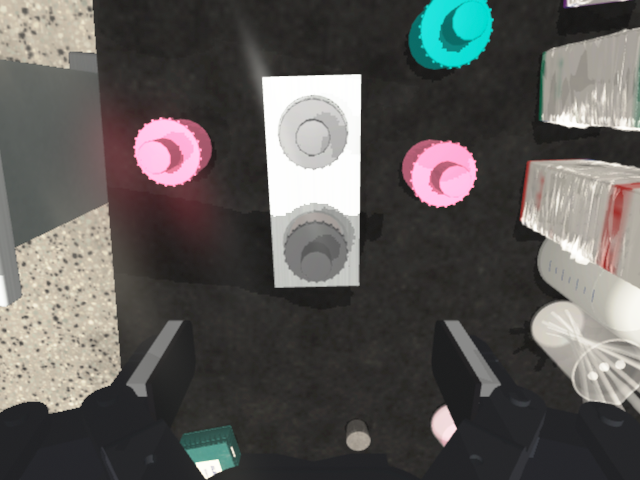

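The close view shows the far pot's knob top at about (313,137) and the near pot's at (317,263). The rack's top corners are at about (263,76), (361,75), (359,287) and (275,287).

Run:
```python
from h import *
s=get_state(); f=grab_frame("wrist"); T=toolT(s)@f["T_tool_cam"]
for p in((313,137),(317,263)): print(onplane(f,T,p,.103))
C=np.array([onplane(f,T,p,.036)[:2] for p in((263,76),(361,75),(359,287),(275,287))]);print(C,C.mean(0))
print(cv2.minAreaRect(C.astype(np.float32)))
```

```text
[0.49571573 0.07542333 0.103     ]
[ 0.50774042 -0.03163074  0.103     ]
[[ 0.44628933  0.12076477]
 [ 0.53534608  0.12868647]
 [ 0.55762429 -0.0816796 ]
 [ 0.46782395 -0.08883896]] [0.50177091 0.01973317]
((0.5019568204879761, 0.01954258233308792), (0.09006180614233017, 0.21276290714740753), 5.865968704223633)
```

```bash
cat >> h.py <<'E'
ROT=down(.10)
def fz(n=10):
    v=[]
    for _ in range(n): v.append(get_state()["contact_force"]); sleep(.03)
    return np.mean(v,0)
def lift(xy,h=.10,zg=.077,N=60):
    movep([*xy,zg+h],ROT); let_go(); sleep(.3); b=fz()
    print("down hit",move_l([*xy,zg],.08,until_force=8)); print(get_state()["position"])
    grab(N); sleep(.3); s=get_state(); print("gap",s["finger_gap"],s["grasp_force"],"F",s["contact_force"]-b)
    p=s["position"]
    move_l([p[0],p[1],zg+.02],.04); move_l([p[0],p[1],zg+h],.08); sleep(.5)
    a=fz(); s=get_state(); print("load",a-b,"gap",s["finger_gap"],"pos",s["position"],"t",s["clock"])
E
python3 - <<'E'
from h import *
lift([.496,.0745])
f=grab_frame("wrist");cv2.imwrite("pics/w2.png",f["img"][:,:,::-1])
E
```

```text
down hit False
[0.49645318 0.07449303 0.07748439]
gap 0.3050897092571135 59.011685005389154 F [-7.44861706e-01 -3.33389822e-04  5.57983419e+00]
load [-0.02368138 -0.01960366 -1.24074761] gap 0.30925550522705797 pos [0.49591567 0.07448968 0.17702438] t 10.9417
```

View pics/w2.png

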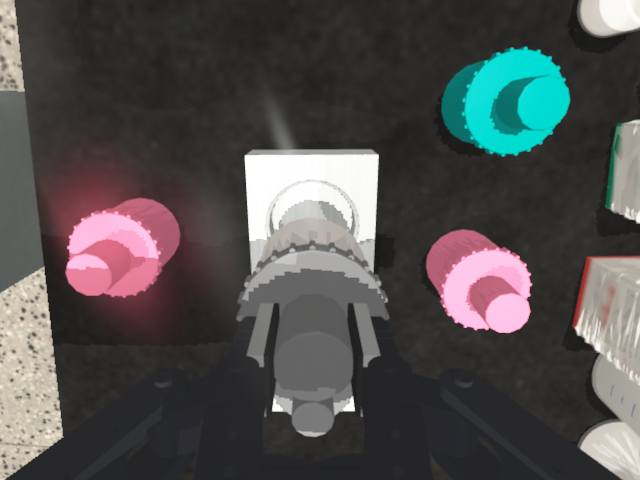

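The picture shows the pot held upright, with its empty pocket at (313,220). The load is about 1.3 N, so this is the light one. I'll put it back.

Run:
```python
from h import *
x,y=.4962,.0745
move_l([x,y,.10],.08); sleep(.3); b=fz(4)
print("hit",move_l([x,y,.074],.02,until_force=4)); s=get_state(); print(s["position"],s["contact_force"]-b)
let_go(); sleep(.3); print(get_state()["contact_force"]-b)
move_l([x,y,.20],.1); movep([.502,.0195,.30],ROT); sleep(.3)
s=get_state(); f=grab_frame("wrist"); print(s["clock"]); cv2.imwrite("pics/w3.png",f["img"][:,:,::-1])
```

```text
hit True
[0.49604247 0.0744838  0.07731695] [-1.92356952e-04  5.45088873e-01  5.93100551e+00]
[0.31566045 0.2095587  1.98991056]
16.7
```

View pics/w3.png

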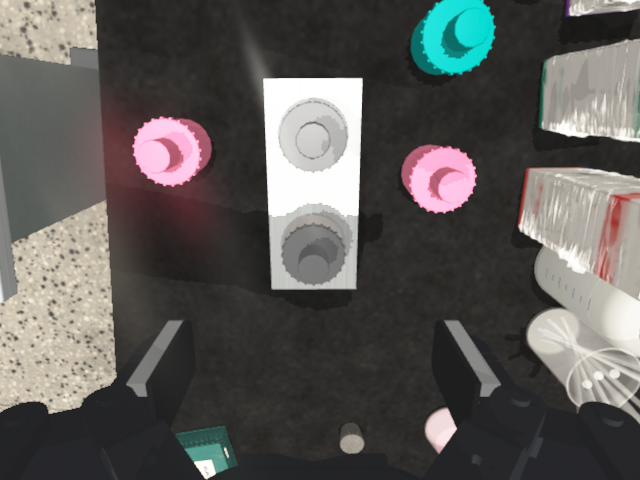

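The light pot is back down: it stopped at z = 0.0773, the same height it was gripped at, and it stands upright at (313,135). Now the other pot.

Run:
```python
from h import *
lift([.5075,-.0335],h=.145,N=80)
f=grab_frame("wrist");cv2.imwrite("pics/w4.png",f["img"][:,:,::-1]);print(get_state()["joint_velocities"])
```

```text
down hit False
[ 0.50787662 -0.03357776  0.07739651]
gap 0.30128622343295547 78.44739055261016 F [-2.39811456  0.23590284  5.5264732 ]
load [-0.15163893  0.07139075 -5.46490265] gap 0.2966011845191276 pos [ 0.50709824 -0.03352949  0.22201064] t 24.1083
[-1.42567123e-03 -2.10149959e-03  9.88766912e-04 -7.97143802e-06
 -2.87231585e-04  1.75941220e-03]
```

View pics/w4.png

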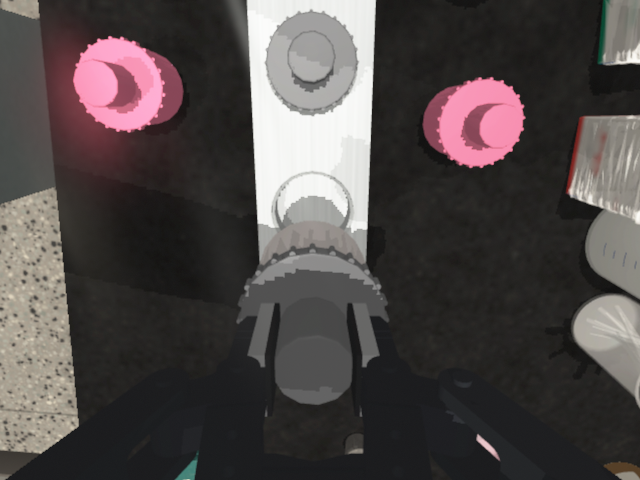

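The load is 5.5 N, so this is the heavy pot. It hangs upright above its empty pocket at (313,205), and the light pot sits in its pocket at (311,60). I'll hand in.

Run:
```python
from h import *
sleep(.5); print(get_state()["grasp_force"]); print(sign_off())
```

```text
78.85128350928426
the job is handed in; nothing more can be done
None
```

The heavier pot (5.5 N when lifted) is held upright and still about 12 cm above the rack, the lighter one (about 1.2 N) is back down in its pocket, and the job is handed in; no verdict came back.

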